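Swap the jar in the glaze shaker and set its speed

TASK

Change the sample in the glaze shaker: lift the short jar out of the shaker's V cradle and lay it in the empty middle place of the wooden rack, then lay the long jar in the cradle and push it, base first, fully home against the back stop so that it rests on both flanks. With the jar home, turn the shaker's selector clockwise, click by click, to the fourth speed (four clicks on from off, the longest mark; it may already stand one or two clicks on), without running past it. Set the jars down gently and leave everything else where it is.

Things in the scene. Friction and masses are not known exactly. Their poses are not given: they have to be found in the camera images.
- shaker: Grey bench shaker, fixed, a box 200 (x) x 280 (y) x 70 mm high. Origin: centre of its underside on the table; its x points to its back (away from the robot at yaw 0), y to its left, z up. On its 70 mm high deck: the V cradle, lined with white plastic, along x on the left half (centre line y = +75 mm), the selector on the right half (axis at x = -20, y = -75 mm).
- flank_left: Left flank of the V cradle, a slick white plastic slab at 45 degrees, 120 mm long (shaker x = -55 to +65 mm). Origin: the bottom line (apex) of the V at mid length, 82 mm above the table. The V is 90 degrees, its flanks reach 20.5 mm up from the apex and 26 mm out to each side at their outer edges.
- flank_right: Right flank of the V cradle, the mirror image; same origin. Sliding the long jar along the V takes only a few N; a jar pressed down or held off-centre in the V slides harder.
- stop: Steel back stop, a plate 10 (x) x 56 x 58 mm high across the far (+x) end of the V. Origin: centre of the lower edge of its front face, on the deck.
- cradle_home (a point): Point on the front face of the back stop where the centre of the jar's base touches when the jar lies home in the V: 117 mm above the table, 35 mm above the V's apex. Axes as the shaker's; a jar in the V has its axis along this x.
- selector (a joint): Selector angle in rad, growing clockwise seen from above. Sprung detents every 30 degrees (0.524): 0 = off (counter-clockwise end stop; nose points to the shaker's left, +y), then speeds 1 to 6 (3 = nose points to shaker +x, 6 = to -y and end stop). Fourth speed = 2.094. Let go, it snaps to the nearest detent. Turning takes up to about 0.17 N m.
- selector_grip (a point): On the selector's vertical axis at grip height, 110 mm above the table. The selector is a black bar 58 long x 18 wide mm, from 87 to 123 mm above the table, on a disc of 62 mm diameter, with a nose and a white line at its pointing end. Site x = direction of the nose, y across the bar (grip the 18 mm). Tick marks on an aluminium ring around it; off is the longest.
- selector_nose (a point): Tip of the selector's nose, 36 mm from its axis, at the same height.
- rack: Fixed dark wooden rack 130 (x) x 285 (y) x 15 mm board with three 90 degree V places, 90 mm long, side by side along y at y = -95, 0, +95 mm, all along x; the flanks reach to 43 mm above the table. The middle place is empty, the outer two hold the long jar and the roller, either way round. Origin: centre of the underside, axes like the shaker's.
- rack_middle (a point): Centre of the axis of a jar lying in the rack's middle place, 58 mm above the table (35 mm above the V's apex). Axes as the rack's.
- short_jar: White plastic jar with grey lid, lying, 100 mm long, 50 mm diameter, about 0.25 kg, in the shaker's cradle at the start. Origin: on its axis at mid length; its x runs along the axis from lid (-x, last 22 mm, 42 mm diameter) to flat base (+x).
- long_jar: The same kind of jar, 150 mm long, 50 mm diameter, about 0.36 kg, lid towards -x (22 mm, 42 mm diameter); lies in one outer place of the rack. Origin: on its axis at mid length, x from lid to base. 
- long_jar_base (a point): Centre of the long jar's flat base, 75 mm from its origin.
- roller: Plain clay-coloured roller without a lid, 120 mm long, 50 mm diameter, lying in the other outer place of the rack; leave it. Origin: centre.
- bottle_a: Standing plastic bottle, 68 mm diameter, 200 mm high, origin at its underside; bystander.
- bottle_b: Another such bottle; bystander.
- beaker: Pale green plastic mug, 68 mm diameter, 85 mm high, handle to its +y, origin at its underside; bystander.
- tape_roll: Roll of tape lying flat, 96 mm diameter, 45 mm high; bystander.
- tile_stack: Stack of white tiles, about 108 x 108 x 40 mm high; bystander.
- brush: Brush lying on the table, 180 mm; bystander.
- scraper: Flat scraper lying on the table, 200 mm; bystander.
Mind the look-alikes: they are no part of the job. What is shaped like the short_jar but turquoise is not meant. Leave any turquoise look-alike of the long_jar alone.

How it is judged:
By the outcome, as a careful person would: the job done as asked, in the order asked, and still so for the second after the job is handed in, with the robot touching nothing.
It also fails if it takes over 72 s, if anything falls off the work surface, if the arm or the gripper's body presses on something with over 40 N, if the wrist force passes 120 N, or if a joint passes its speed limit or range.

ROBOT

A 7-joint arm with a two-finger parallel gripper is mounted at the origin on the work surface. World frame = base frame: x ahead of the robot, y to its left, z up, the work surface at z = 0. Lengths are in mm, angles in rad, forces in N, time in s.
With the tool pointing down it reaches from about 400 to 875 mm from the base axis. Payload 6.5 kg.
Tool frame: the origin (TCP) lies at the very end of the fingers, on their centre line; the grasp point (between the pads) lies 19 mm behind it; z points along the fingers, y is the line along which they close (so a half turn about z gives the same grasp; the last joint's range is limited). The gripper opens to 85 mm and grips with 20 to 120 N. Pads are 22 mm wide; open, the fingers measure 114 mm over their backs; the gripper's body (76 mm by 85 mm) begins 54 mm behind the grasp point. The pads swing forward as they close: fully open they stand 13 mm farther back than shut.
Start: joints at [-1.211, 0.536, -0.004, 1.538, 0.003, 1.067, -0.071], TCP at [268.477, 591.955, 231.29] pointing down, gripper open.
Joint ranges: [-2.7, 2.7], [-0.37, 2.16], [-1.27, 1.26], [0.24, 2.4], [-1.31, 4.45], [0.19, 1.91], [-2.76, 2.76]. Speed limits (rad/s): [2.39, 2.39, 3.14, 3.14, 3.14, 3.14, 3.14].

INTERFACE

Orientations are given as a rotation vector (axis times angle).
In Python, from plant import sensors, vision, bot gives the robot as it stands. The module is installed in compiled form; this text tells all that it offers.
- The arm moves only by the tool play_rows, never from a script. Its argument "increments" is a list of rows, each an object with "dr": the turn, a rotation vector about the tool's x, y, z in units of 30 degrees (1.0 is 30 degrees), a list of three; "xyz": the shift along the tool's x, y, z in units of 0.75 m (1.0 is 0.75 m), a list of three; "claw": the gripper command: -1 is fully open, 1 is shut, values between are in proportion. A call has 1 to 12 rows; each row is the pose to reach, as a shift and turn from the pose commanded when the call began, along the tool's axes at that moment; what a row does not reach only later rows make up. A row lasts 1/12 s, in which the tool goes at most 41.7 mm and 7.16 degrees, less where a joint would pass 70% of its speed; a pose out of reach is approached as far as the arm can. A call with a number of a shift or a turn outside -1 to 1 is refused whole. A call with a gripper value outside its range is refused whole. The fingers move at their own pace and stop on an object; "grip_force" is the grip in N (left out, the last holds). Time passes only in rows, so rows that repeat a pose let the fingers close. It gives the time, the measured TCP pose, the force, the opening and the grip force at its end, in the units of the state.
- sensors.read_state(): the state, without advancing time (a new reading comes with each control period).
- vision.get_image(name): name is "scene" or "top" or "wrist"; returns a dict with "color" (400x640x3 uint8, blue, green, red), "z_map" (400x640 float32, mm along the optical axis (not along the pixel's ray), 0 where there is no reading), "camera_matrix" (3x3 intrinsics, pixels), "R" (3x3) and "t" (3): a world point X has camera coordinates R X + t. Camera axes: x right, y down, z forward; pixel columns grow to the right and rows downward; lengths in mm; the calibration is good to about 2 mm. A picture is of the moment at which its call begins.
- bot.sign_off(): hands the job in; it is judged then, once.
The state is a dict: "time_s": time; "q": joint angles; "qd": joint speeds; "tau": joint torques, N m; "position": TCP position; "tool_rot": TCP orientation; "force": force on the tool from outside, world axes, zero at the start; "wrist_torque": the same for the moment, N m; "grip_width": finger opening in mm; "grip_force": force on a finger pad.
Only numpy, scipy, OpenCV 4.12 (cv2) and the standard library are available. Lean on these libraries where they do the work, as an engineer would, in place of code of your own. Each camera call takes 0.05 s, during which the arm holds its last target. There are 200 camera calls.

## Working session

There is one attempt and no reset: what is moved stays moved. The work goes in short steps, Python scripts to look and compute and a tool call to move; the robot and the scene stay as the last step left them, time stands still between calls to the robot, and variables do not carry over. Pictures are saved under pics/ and viewed, at most 10 in all, crops included, and the job is handed in when it is done.

Besides the shell and the picture viewer there is one more tool, called by a JSON object that holds its "api" and its "payload", one argument or row to a line. play_rows: Moves the arm, as the interface text tells. Shifts and turns lie within -1 to 1; 1 stands for 0.75 m of shift or 30 degrees of turn. Its arguments: {"type":"object","properties":{"increments":{"type":"array","items":{"type":"object","properties":{"dr":{"type":"array","items":{"type":"number"}},"xyz":{"type":"array","items":{"type":"number"}},"claw":{"type":"number"}}}},"grip_force":{"type":"number"}},"required":["increments"]}

```bash
mkdir -p pics
python3 - <<'E'
from plant import sensors, vision, bot
import cv2,numpy as np
print(sensors.read_state())
for n in ["scene","top"]:
    d=vision.get_image(n); cv2.imwrite(f"pics/{n}0.png",d["color"]); np.savez(f"{n}0.npz",**d)
    print(n,d["camera_matrix"],d["R"],d["t"])
E
```

```text
{'time_s': 0.0, 'q': array([-1.21120255,  0.53716657, -0.004416  ,  1.53886936,  0.00261082,
        1.06729415, -0.0711668 ]), 'qd': array([-0.00031373,  0.00182564, -0.0004218 ,  0.00064053, -0.00028125,
        0.00039808,  0.00147038]), 'tau': array([-1.41213872e-05, -5.83409464e+01,  1.04873411e+00, -2.59110492e+01,
        1.23524902e-02,  9.46043059e-03,  6.09396906e-06]), 'position': array([268.25103659, 591.37505989, 230.41451074]), 'tool_rot': array([-6.63607986e-01, -3.07047884e+00,  2.69828049e-03]), 'force': array([-0.30085337, -0.71711066,  0.05482296]), 'wrist_torque': array([0.02719373, 0.00747721, 0.0002024 ]), 'grip_force': 0.0, 'grip_width': 85.65211152017517}
scene [[437.12479466   0.         310.69486359]
 [  0.         437.12479466 205.18990219]
 [  0.           0.           1.        ]] [[-0.32567011  0.94547423  0.00417788]
 [ 0.74716612  0.26006531 -0.61164436]
 [-0.57938051 -0.19607272 -0.79112181]] [ 182.16641449 -317.13092808 1688.55390905]
top [[366.00267261   0.         325.98825747]
 [  0.         366.00267261 188.99964834]
 [  0.           0.           1.        ]] [[-0.02866092 -0.99955088 -0.00875167]
 [-0.98306853  0.02977136 -0.18080355]
 [ 0.1809829   0.00342149 -0.98348029]] [  10.64955201  544.90119309 1125.24049912]
```

View pics/top0.png

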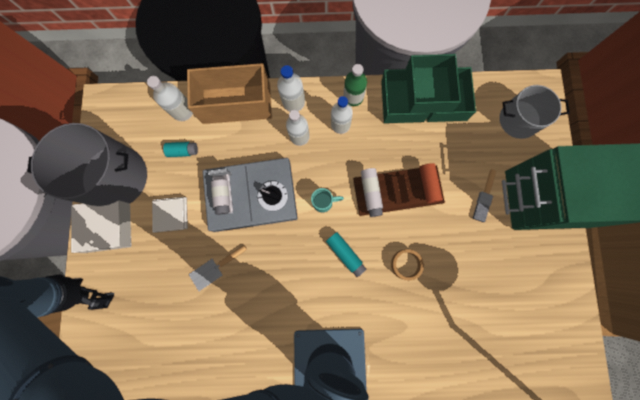

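View pics/scene0.png

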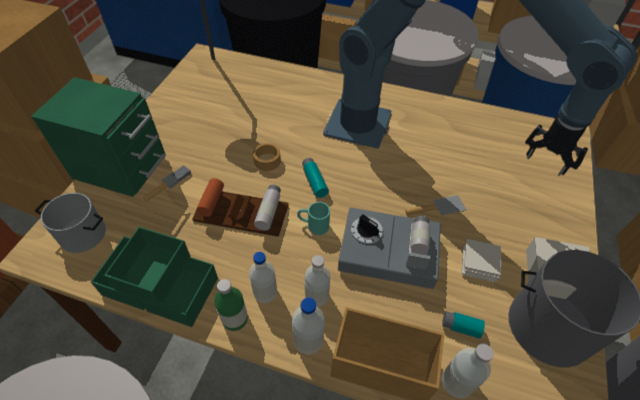

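The top view shows the following:
- **Short jar:** white, in the cradle at (220,193).
- **Long jar:** white, in the rack's left place at (372,190).
- **Roller:** (432,183).
- **Selector:** (270,194).
- **Turquoise look-alikes:** (180,149) and (344,254), not meant.

I'll confirm this in an enlarged crop.

Run:
```python
import cv2,numpy as np
d=np.load("top0.npz");c=d["color"]
a=cv2.resize(c[150:240,195:315],None,fx=6,fy=6,interpolation=cv2.INTER_CUBIC)[:, :]
b=cv2.resize(c[150:240,345:455],None,fx=6,fy=6,interpolation=cv2.INTER_CUBIC)
cv2.imwrite("pics/cropA.png",a);cv2.imwrite("pics/cropB.png",b)
```

```text
(no output)
```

View pics/cropA.png

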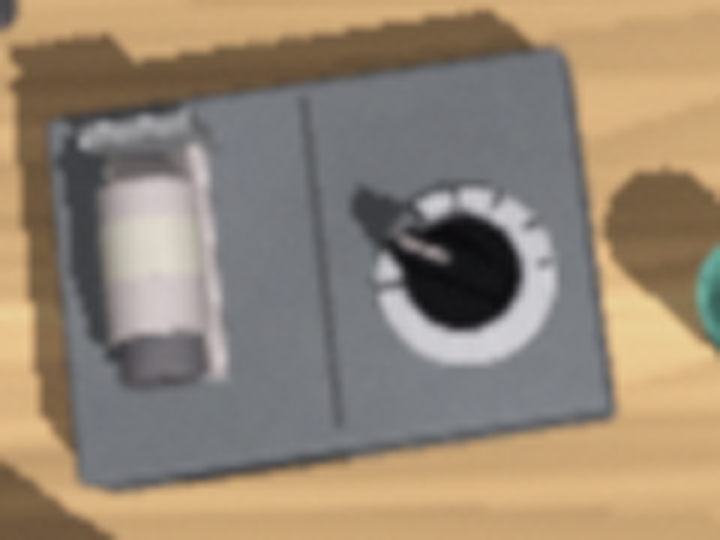

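View pics/cropB.png

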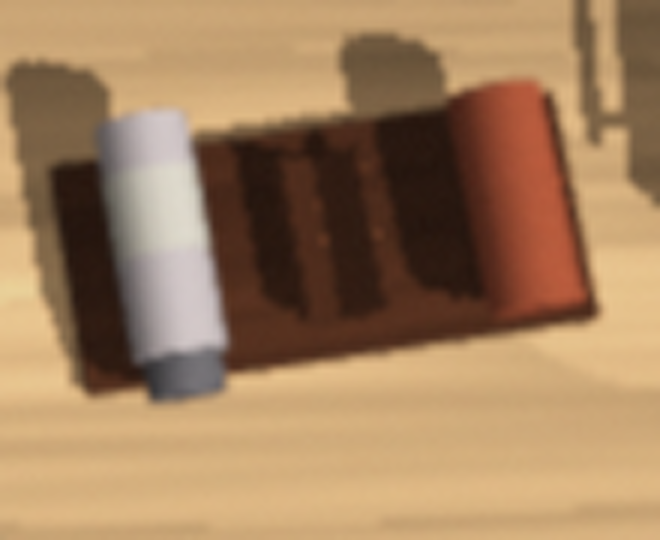

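The crop confirms both jars are white with grey lids facing the robot. Crop A shows the deck corners, the short jar and the nose at up-left. Crop B shows the long jar in the left place, the empty middle place and the roller on the right. Next I'll compute their poses.

```bash
cat > h.py <<'E'
import numpy as np,cv2
def plane(d,px,z):
    px=np.atleast_2d(px).astype(float); z=np.broadcast_to(z,len(px))
    r=np.c_[px,np.ones(len(px))]@np.linalg.inv(d["camera_matrix"]).T@d["R"]
    c=-d["R"].T@d["t"]
    return c+r*((z-c[2])/r[:,2])[:,None]
def cloud(d):
    Z=d["z_map"]; v,u=np.mgrid[:400,:640]
    P=np.c_[((u-d["camera_matrix"][0,2])/d["camera_matrix"][0,0]*Z).ravel(),((v-d["camera_matrix"][1,2])/d["camera_matrix"][1,1]*Z).ravel(),Z.ravel()]
    X=(P-d["t"])@d["R"]; X[Z.ravel()==0]=np.nan
    return X.reshape(400,640,3)
def proj(d,X):
    p=(np.atleast_2d(X)@d["R"].T+d["t"])@d["camera_matrix"].T
    return p[:,:2]/p[:,2:]
E
python3 - <<'E'
import numpy as np,cv2
from h import *
np.set_printoptions(precision=1,suppress=True)
d=np.load("top0.npz"); s=np.load("scene0.npz")
A=lambda l:np.array(l)/6+[195-.4,150-.4]
B=lambda l:np.array(l)/6+[345-.4,150-.4]
print("cam",-d["R"].T@d["t"])
def rect(c,nm,L,W):
    print(nm,c[:,:2].tolist(),"centre",c.mean(0)[:2],"sides",[np.linalg.norm(c[i]-c[(i+1)%4]) for i in range(4)])
    yl=(c[0]+c[3]-c[1]-c[2])[:2]; xl=(c[0]+c[1]-c[2]-c[3])[:2]
    print(" yaw from y",np.degrees(np.arctan2(-yl[0],yl[1])),"x",np.degrees(np.arctan2(xl[1],xl[0])))
rect(plane(d,A([[50,122],[565,48],[612,412],[85,485]]),70),"deck",200,280)
rect(plane(d,B([[55,168],[546,88],[597,315],[90,392]]),15),"rack",130,285)
for nm,d_ in(("top",d),("scene",s)):
    X=cloud(d_); 
    def sel(x0,x1,y0,y1,z0,z1):
        m=(X[...,0]>x0)&(X[...,0]<x1)&(X[...,1]>y0)&(X[...,1]<y1)&(X[...,2]>z0)&(X[...,2]<z1); return m
    m=sel(400,800,-50,450,60,80); P=X[m]; print(nm,"deck z",np.median(P[:,2]),cv2.minAreaRect(P[:,:2].astype(np.float32)))
    m=sel(400,800,-350,0,9,20); P=X[m]; print(nm,"rack z",np.median(P[:,2]),cv2.minAreaRect(P[:,:2].astype(np.float32)))
    for n,b in (("short",(400,800,200,400,128,160)),("long",(400,800,-180,0,70,100)),("roller",(400,800,-350,-200,70,100)),("sel",(400,800,50,200,112,135))):
        P=X[sel(*b)]
        if len(P)<5: print(n,len(P));continue
        r=cv2.minAreaRect(P[:,:2].astype(np.float32)); print(n,len(P),"zmax",np.percentile(P[:,2],98),r, np.linalg.svd(P[:,:2]-P[:,:2].mean(0))[2][0])
print("nose px", plane(d,A([[395,230],[450,260],[463,270]]),123))
E
```

```text
cam [ 332.3   -9.4 1205.3]
deck [[615.037607554071, 385.6250674411287], [647.2162911122773, 110.92090683074734], [451.49356024909923, 88.54553489345881], [421.7705500852669, 361.29218319561204]] centre [533.9 236.6] sides [np.float64(276.5824353284087), np.float64(196.9975752284074), np.float64(274.3614249366294), np.float64(194.7928252229936)]
 yaw from y 6.45118296139127 x 6.8470541846123005
rack [[587.0780770679407, -98.67316642895219], [624.2269909239353, -373.5644653617995], [496.04066876055725, -390.77645432959724], [462.08273666521177, -112.40200476929984]] centre [ 542.4 -243.9] sides [np.float64(277.39010081412084), np.float64(129.33671464051088), np.float64(280.4380061977882), np.float64(125.74703226943167)]
 yaw from y 7.32362323847258 x 6.967454459963315
top deck z 68.36273142690955 ((636.8690185546875, 166.8168182373047), (380.4727783203125, 451.7569885253906), 6.609973430633545)
top rack z 13.394766214159258 ((630.9004516601562, -173.20330810546875), (330.8132629394531, 346.4170837402344), 1.0229038000106812)
short 461 zmax 142.4430821016065 ((536.1558837890625, 316.614
[... 730 characters left out ...]
2525939941406, 349.0313415527344), 0.6243653297424316)
short 470 zmax 143.78352366875993 ((636.926025390625, 331.9473876953125), (340.2630615234375, 49.681610107421875), 10.5769624710083) [1.  0.2]
long 635 zmax 92.3057068617104 ((626.7427368164062, -102.31121826171875), (182.63189697265625, 330.0536193847656), 83.89958190917969) [0.9 0.4]
roller 489 zmax 95.76320163187462 ((646.8296508789062, -280.1168212890625), (305.84033203125, 139.38229370117188), 0.24027816951274872) [1.  0.2]
sel 344 zmax 134.4325501515686 ((646.9281005859375, 119.8609619140625), (65.2246322631836, 276.0204772949219), 68.4797592163086) [ 0.9 -0.3]
nose px [[540.7 191.7 123. ]
 [524.6 164.  123. ]
 [519.3 157.5 123. ]]
```

Shaker centre is about (534,237) with yaw about 6.6°. Rack centre is about (542,-244) with yaw about 7°. The selector is probably at 1. I'll move above the shaker for a wrist view.

```bash
cat > m.py <<'E'
import numpy as np,json,sys
from scipy.spatial.transform import Rotation as Ro
# usage: go(x,y,z,yaw_of_tool_y_deg) -> shift/turn numbers from commanded pose; done(xyz,dr) updates it
def load(): 
    j=json.load(open("cmd.json")); return np.array(j["p"]),Ro.from_rotvec(j["r"])
def save(p,R): json.dump({"p":list(map(float,p)),"r":list(map(float,R.as_rotvec()))},open("cmd.json","w"))
def down(a):
    a=np.radians(a); y=np.array([np.cos(a),np.sin(a),0]); z=np.array([0,0,-1.]); return Ro.from_matrix(np.c_[np.cross(y,z),y,z])
def go(x,y,z,a):
    p,R=load(); print("xyz",np.round(R.inv().apply(np.array([x,y,z])-p)/750,4).tolist(),"dr",np.round(np.degrees((R.inv()*down(a)).as_rotvec())/30,3).tolist())
def done(xyz,dr=(0,0,0)):
    p,R=load(); p=p+R.apply(np.array(xyz)*750); R=R*Ro.from_rotvec(np.radians(np.array(dr)*30)); save(p,R)
    a=np.degrees(np.arctan2(*R.as_matrix()[[1,0],1])); print("cmd",p.round(1),"yaw",round(a,2))
E
python3 - <<'E'
from m import *
save([268.477,591.955,231.29],Ro.from_rotvec([-6.63607986e-01, -3.07047884e+00,  2.69828049e-03]))
go(490,236,330,96.6)
E
```

```text
xyz [-0.465, -0.3105, -0.131] dr [-0.003, -0.001, -1.033]
```

{"api": "play_rows", "payload": {
  "increments": [
    {"xyz": [-0.04, -0.03, -0.05], "dr": [0, 0, -0.2], "claw": -1},
    {"xyz": [-0.465, -0.31, -0.131], "dr": [-0.003, -0.001, -1.033], "claw": -1},
    {"xyz": [-0.465, -0.31, -0.131], "dr": [-0.003, -0.001, -1.033], "claw": -1},
    {"xyz": [-0.465, -0.31, -0.131], "dr": [-0.003, -0.001, -1.033], "claw": -1},
    {"xyz": [-0.465, -0.31, -0.131], "dr": [-0.003, -0.001, -1.033], "claw": -1},
    {"xyz": [-0.465, -0.31, -0.131], "dr": [-0.003, -0.001, -1.033], "claw": -1},
    {"xyz": [-0.465, -0.31, -0.131], "dr": [-0.003, -0.001, -1.033], "claw": -1},
    {"xyz": [-0.465, -0.31, -0.131], "dr": [-0.003, -0.001, -1.033], "claw": -1},
    {"xyz": [-0.465, -0.31, -0.131], "dr": [-0.003, -0.001, -1.033], "claw": -1},
    {"xyz": [-0.465, -0.31, -0.131], "dr": [-0.003, -0.001, -1.033], "claw": -1},
    {"xyz": [-0.465, -0.31, -0.131], "dr": [-0.003, -0.001, -1.033], "claw": -1},
    {"xyz": [-0.465, -0.31, -0.131], "dr": [-0.003, -0.001, -1.033], "claw": -1}
  ]
}}

```text
out of range: a turn must lie within [-1, 1]
```

{"api": "play_rows", "payload": {
  "increments": [
    {"xyz": [0, 0, 0], "dr": [0, 0, 0], "claw": -1},
    {"xyz": [0, 0, 0], "dr": [0, 0, 0], "claw": -1},
    {"xyz": [0, 0, 0], "dr": [0, 0, 0], "claw": -1}
  ]
}}

```text
time_s: 0.35
position: [268.5, 591.8, 231.1]
tool_rot: [-0.664, -3.071, 0.001]
force: [0.7, -0.9, 0.7]
grip_width: 85.4
grip_force: 0.0
```

{"api": "play_rows", "payload": {
  "increments": [
    {"xyz": [-0.04, -0.03, -0.05], "dr": [0, 0, -0.2], "claw": -1},
    {"xyz": [-0.465, -0.31, -0.131], "dr": [0, 0, -1], "claw": -1},
    {"xyz": [-0.465, -0.31, -0.131], "dr": [0, 0, -1], "claw": -1},
    {"xyz": [-0.465, -0.31, -0.131], "dr": [0, 0, -1], "claw": -1},
    {"xyz": [-0.465, -0.31, -0.131], "dr": [0, 0, -1], "claw": -1},
    {"xyz": [-0.465, -0.31, -0.131], "dr": [0, 0, -1], "claw": -1},
    {"xyz": [-0.465, -0.31, -0.131], "dr": [0, 0, -1], "claw": -1},
    {"xyz": [-0.465, -0.31, -0.131], "dr": [0, 0, -1], "claw": -1},
    {"xyz": [-0.465, -0.31, -0.131], "dr": [0, 0, -1], "claw": -1},
    {"xyz": [-0.465, -0.31, -0.131], "dr": [0, 0, -1], "claw": -1},
    {"xyz": [-0.465, -0.31, -0.131], "dr": [0, 0, -1], "claw": -1},
    {"xyz": [-0.465, -0.31, -0.131], "dr": [0, 0, -1], "claw": -1}
  ]
}}

```text
time_s: 1.35
position: [493.8, 230.1, 330.7]
tool_rot: [-0.139, 3.135, -0.003]
force: [0.1, -0.9, 0.2]
grip_width: 85.2
grip_force: 0.0
```

{"api": "play_rows", "payload": {
  "increments": [
    {"xyz": [0, 0, 0], "dr": [0, 0, 0], "claw": -1},
    {"xyz": [0, 0, 0], "dr": [0, 0, 0], "claw": -1},
    {"xyz": [0, 0, 0], "dr": [0, 0, 0], "claw": -1}
  ]
}}

```text
time_s: 1.6
position: [489.0, 237.8, 329.2]
tool_rot: [0.158, -3.137, -0.001]
force: [0.9, 0.2, -0.3]
grip_width: 85.4
grip_force: 0.0
```

Run:
```python
from m import *
from h import *
from plant import sensors, vision
done([-0.465,-0.31,-0.131],[0,0,-1])
d=vision.get_image("wrist"); np.savez("w1.npz",**d); print(sensors.read_state()["position"], -d["R"].T@d["t"], d["R"], d["camera_matrix"])
cv2.imwrite("pics/w1.png",d["color"])
```

```text
cmd [490.1 236.3 330. ] yaw 95.61
[489.04986302 237.7572967  329.24637822] [408.94064849 229.31590628 471.8985668 ] [[-1.00515767e-01  9.94935056e-01  9.03152292e-04]
 [ 9.45246613e-01  9.52125070e-02  3.12159286e-01]
 [ 3.10492225e-01  3.22306317e-02 -9.50029349e-01]] [[329.6861671    0.         316.33737337]
 [  0.         329.6861671  203.39529337]
 [  0.           0.           1.        ]]
```

View pics/w1.png

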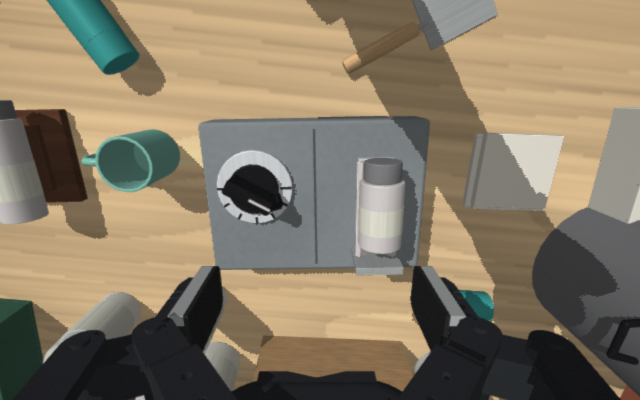

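The wrist picture shows the shaker deck corners at about (202,124), (429,120), (420,270) and (218,270). The short jar is at (381,205) with its lid up, towards the robot. The selector is at (254,190) with the nose at (272,208). I'll fit the poses from the wrist depth and check them with an overlay.

Run:
```python
from h import *
np.set_printoptions(precision=1,suppress=True)
d=np.load("w1.npz"); X=cloud(d); 
D=X[(np.abs(X[...,2]-70)<5)]; D=D[(abs(D[:,0]-534)<130)&(abs(D[:,1]-236)<170)]
print("deck z",np.median(D[:,2]),cv2.minAreaRect(D[:,:2].astype(np.float32)))
u,v=np.meshgrid(np.arange(640),np.arange(400))
m=(abs(u-381)<30)&(v>155)&(v<260)&(X[...,2]>130)&(X[...,2]<150)
P=X[m]; print("jar",len(P),"ztop",np.percentile(P[:,2],[50,95,99]))
# cylinder-fit: axis horizontal, radius 25 for body (exclude lid)
from scipy.optimize import least_squares
Q=P[P[:,0]>490]
def f(p):
    y0,z0,a=p; dy=(Q[:,1]-y0)*np.cos(a)-(Q[:,0]-530)*np.sin(a); return np.hypot(dy,Q[:,2]-z0)-25
r=least_squares(f,[315,117,.11],loss="soft_l1"); print("y@530,z,yawdeg",r.x[0],r.x[1],np.degrees(r.x[2]),np.std(r.fun)); print("x range",np.percentile(P[:,0],[0.5,99.5]),"jar y",P[:,1].min(),P[:,1].max())
def shk(c,yaw): 
    a=np.radians(yaw);R=np.array([[np.cos(a),-np.sin(a),0],[np.sin(a),np.cos(a),0],[0,0,1]]); return lambda p:np.array(p)@R.T+[*c,0]
T=shk((534,237),6.6)
img=cv2.resize(d["color"][105:285,190:440],None,fx=3.2,fy=3.2,interpolation=cv2.INTER_CUBIC)
def dr(pts,col,closed=True):
    q=(proj(d,T(np.array(pts,float)))-[190-.35,105-.35])*3.2
    cv2.polylines(img,[np.round(q*16).astype(int)],closed,col,1,cv2.LINE_AA,4)
dr([[100,140,70],[100,-140,70],[-100,-140,70],[-100,140,70]],(0,255,0))
dr([[65,103,128],[65,47,128]],(0,0,255),False)
t=np.linspace(0,2*np.pi,40); dr(np.c_[-20+31*np.cos(t),-75+31*np.sin(t),0*t+87],(255,255,0))
dr([[-55,75,82],[65,75,82]],(255,0,0),False)
for k in range(7):
    a=np.radians(90-30*k); dr([[-20+20*np.cos(a),-75+20*np.sin(a),123],[-20+36*np.cos(a),-75+36*np.sin(a),123]],(0,255,255) if k in(1,) else (255,0,255),False)
cv2.imwrite("pics/ov1.png",img)
```

```text
deck z 70.02495555861762 ((535.9721069335938, 240.85726928710938), (198.80982971191406, 279.2059326171875), 6.7553253173828125)
jar 3296 ztop [138.7 142.7 143.4]
y@530,z,yawdeg 315.5718796430987 117.34494815213358 6.506847205261078 0.8312086781323199
x range [468.3 567.7] jar y 289.2421792327418 341.18166251301
```

View pics/ov1.png

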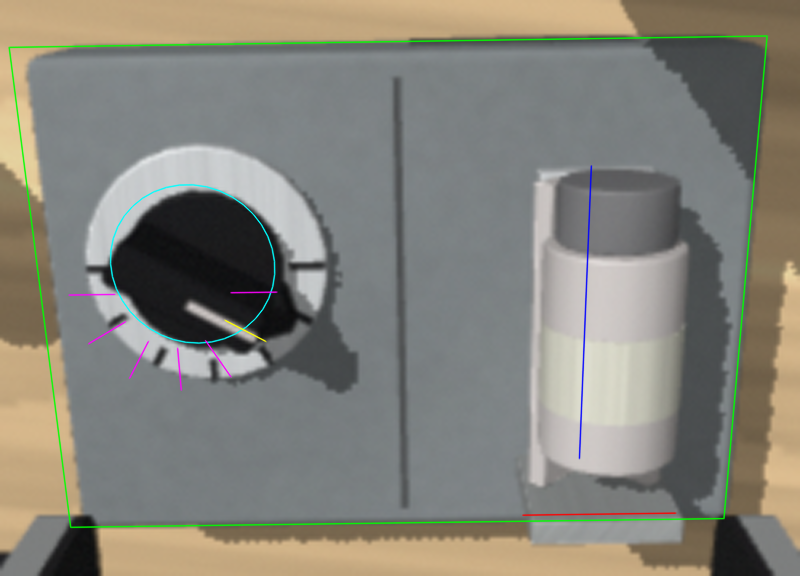

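The wrist depth deck rectangle measures 199×279 mm, centred at (536.0, 240.8) with yaw 6.6°, and the jar axis agrees with it. The nose stands at speed 1: the white line is parallel to the yellow mark, and my overlay was about 4 mm off in y. Short jar centre is about (518, 314.2).

Run:
```python
from m import *
from plant import sensors
print(sensors.read_state()["position"])
go(518,314.2,190,96.6);go(518,314.2,104,96.6)
```

```text
[489.04986302 237.7572967  329.24637822]
xyz [-0.0472, 0.1, 0.1865] dr [-0.003, -0.001, -0.033]
xyz [-0.0473, 0.1001, 0.3011] dr [-0.003, -0.001, -0.033]
```

{"api": "play_rows", "payload": {
  "increments": [
    {"xyz": [-0.047, 0.1, 0.1865], "dr": [-0.003, -0.001, -0.033], "claw": -1},
    {"xyz": [-0.047, 0.1, 0.1865], "dr": [-0.003, -0.001, -0.033], "claw": -1},
    {"xyz": [-0.047, 0.1, 0.1865], "dr": [-0.003, -0.001, -0.033], "claw": -1},
    {"xyz": [-0.047, 0.1, 0.1865], "dr": [-0.003, -0.001, -0.033], "claw": -1},
    {"xyz": [-0.047, 0.1, 0.1865], "dr": [-0.003, -0.001, -0.033], "claw": -1},
    {"xyz": [-0.047, 0.1, 0.1865], "dr": [-0.003, -0.001, -0.033], "claw": -1},
    {"xyz": [-0.047, 0.1, 0.1865], "dr": [-0.003, -0.001, -0.033], "claw": -1},
    {"xyz": [-0.047, 0.1, 0.1865], "dr": [-0.003, -0.001, -0.033], "claw": -1},
    {"xyz": [-0.047, 0.1, 0.1865], "dr": [-0.003, -0.001, -0.033], "claw": -1},
    {"xyz": [-0.047, 0.1, 0.1865], "dr": [-0.003, -0.001, -0.033], "claw": -1},
    {"xyz": [-0.047, 0.1, 0.1865], "dr": [-0.003, -0.001, -0.033], "claw": -1},
    {"xyz": [-0.047, 0.1, 0.1865], "dr": [-0.003, -0.001, -0.033], "claw": -1}
  ]
}}

```text
time_s: 2.65
position: [518.1, 314.2, 190.4]
tool_rot: [-0.18, 3.135, 0.003]
force: [-0.2, -0.6, -0.0]
grip_width: 85.4
grip_force: 0.0
```

{"api": "play_rows", "payload": {
  "increments": [
    {"xyz": [0, 0, 0.04], "dr": [0, 0, 0], "claw": -1},
    {"xyz": [0, 0, 0.08], "dr": [0, 0, 0], "claw": -1},
    {"xyz": [0, 0, 0.1], "dr": [0, 0, 0], "claw": -1},
    {"xyz": [0, 0, 0.11], "dr": [0, 0, 0], "claw": -1},
    {"xyz": [0, 0, 0.115], "dr": [0, 0, 0], "claw": -1},
    {"xyz": [0, 0, 0.115], "dr": [0, 0, 0], "claw": -0.1},
    {"xyz": [0, 0, 0.115], "dr": [0, 0, 0], "claw": 0.1},
    {"xyz": [0, 0, 0.115], "dr": [0, 0, 0], "claw": 0.3},
    {"xyz": [0, 0, 0.115], "dr": [0, 0, 0], "claw": 0.5},
    {"xyz": [0, 0, 0.115], "dr": [0, 0, 0], "claw": 0.6},
    {"xyz": [0, 0, 0.115], "dr": [0, 0, 0], "claw": 0.6},
    {"xyz": [0, 0, 0.115], "dr": [0, 0, 0], "claw": 0.6}
  ],
  "grip_force": 30
}}

```text
time_s: 3.65
position: [518.8, 314.3, 105.0]
tool_rot: [-0.18, 3.134, 0.003]
force: [-1.0, -2.5, 6.5]
grip_width: 49.0
grip_force: 31.0
```

Run:
```python
from m import *
done([-.047,.1,.1865],[-.003,-.001,-.033]); done([0,0,.115])
go(518,314.2,165,96.6);go(470,-240,320,97)
```

```text
cmd [517.8 314.2 190. ] yaw 96.6
cmd [517.8 314.2 103.7] yaw 96.6
xyz [-0.0003, -0.0, -0.0817] dr [0.0, -0.0, -0.0]
xyz [0.1483, -0.7267, -0.2883] dr [0.0, -0.0, -0.013]
```

{"api": "play_rows", "payload": {
  "increments": [
    {"xyz": [0, 0, -0.02], "dr": [0, 0, 0], "claw": 0.6},
    {"xyz": [0, 0, -0.06], "dr": [0, 0, 0], "claw": 0.6},
    {"xyz": [0, 0, -0.11], "dr": [0, 0, 0], "claw": 0.6},
    {"xyz": [0, 0, -0.16], "dr": [0, 0, 0], "claw": 0.6},
    {"xyz": [0, 0, -0.2], "dr": [0, 0, 0], "claw": 0.6},
    {"xyz": [0.01, -0.03, -0.23], "dr": [0, 0, 0], "claw": 0.6},
    {"xyz": [0.02, -0.07, -0.25], "dr": [0, 0, 0], "claw": 0.6},
    {"xyz": [0.148, -0.726, -0.29], "dr": [0, 0, -0.013], "claw": 0.6},
    {"xyz": [0.148, -0.726, -0.29], "dr": [0, 0, -0.013], "claw": 0.6},
    {"xyz": [0.148, -0.726, -0.29], "dr": [0, 0, -0.013], "claw": 0.6},
    {"xyz": [0.148, -0.726, -0.29], "dr": [0, 0, -0.013], "claw": 0.6},
    {"xyz": [0.148, -0.726, -0.29], "dr": [0, 0, -0.013], "claw": 0.6}
  ]
}}

```text
time_s: 4.65
position: [491.9, 51.0, 303.2]
tool_rot: [-0.192, 3.135, 0.003]
force: [1.2, -0.8, -3.8]
grip_width: 49.0
grip_force: 32.9
```

Run:
```python
from m import *
from plant import sensors
s=sensors.read_state();print(s["position"],s["q"],s["force"],s["grip_width"]); 
# assume cmd now ~ measured; show both
p,R=load(); print((R.inv().apply(np.array([470,-240,320])-s["position"])/750).round(4))
```

```text
[491.86626766  51.0269367  303.24226772] [-0.30982881  0.18874208  0.13430382  1.86318017 -0.0304781   1.0905382
  1.52909516] [ 1.24863049 -0.81032743 -3.83455175] 49.0207280134138
[ 0.0736 -0.3821 -0.0223]
```

{"api": "play_rows", "payload": {
  "increments": [
    {"xyz": [0.073, -0.37, -0.022], "dr": [0, 0, 0], "claw": 0.6},
    {"xyz": [0.073, -0.37, -0.022], "dr": [0, 0, 0], "claw": 0.6},
    {"xyz": [0.073, -0.37, -0.022], "dr": [0, 0, 0], "claw": 0.6},
    {"xyz": [0.073, -0.37, -0.022], "dr": [0, 0, 0], "claw": 0.6},
    {"xyz": [0.073, -0.37, -0.022], "dr": [0, 0, 0], "claw": 0.6},
    {"xyz": [0.073, -0.37, -0.022], "dr": [0, 0, 0], "claw": 0.6},
    {"xyz": [0.073, -0.37, -0.022], "dr": [0, 0, 0], "claw": 0.6},
    {"xyz": [0.073, -0.37, -0.022], "dr": [0, 0, 0], "claw": 0.6},
    {"xyz": [0.073, -0.37, -0.022], "dr": [0, 0, 0], "claw": 0.6},
    {"xyz": [0.073, -0.37, -0.022], "dr": [0, 0, 0], "claw": 0.6},
    {"xyz": [0.073, -0.37, -0.022], "dr": [0, 0, 0], "claw": 0.6},
    {"xyz": [0.073, -0.37, -0.022], "dr": [0, 0, 0], "claw": 0.6}
  ]
}}

```text
time_s: 5.65
position: [472.5, -227.6, 318.8]
tool_rot: [-0.196, 3.135, 0.004]
force: [-0.7, 0.4, -3.5]
grip_width: 49.5
grip_force: 33.0
```

Run:
```python
from m import *
from h import *
from plant import sensors, vision
np.set_printoptions(precision=1,suppress=True)
d=vision.get_image("wrist"); np.savez("w2.npz",**d); s=sensors.read_state()
save(s["position"],Ro.from_rotvec(s["tool_rot"])); done([0,0,0])
X=cloud(d); u,v=np.meshgrid(np.arange(640),np.arange(400))
from scipy.optimize import least_squares
reg=(X[...,0]>400)&(X[...,0]<660)&(X[...,1]>-420)&(X[...,1]<-70)
D=X[reg&(abs(X[...,2]-15)<3.5)]; print(len(D),np.median(D[:,2]),cv2.minAreaRect(D[:,:2].astype(np.float32)))
for nm,y0 in(("long",-150),("roller",-340)):
    Q=X[reg&(abs(X[...,1]-y0)<45)&(X[...,2]>70)&(X[...,2]<90)]
    if nm=="long": Qx=Q
    def f(p):
        dy=(Q[:,1]-p[0])*np.cos(p[2])-(Q[:,0]-545)*np.sin(p[2]); return np.hypot(dy,Q[:,2]-p[1])-25
    r=least_squares(f,[y0,58,.12],loss="soft_l1"); print(nm,len(Q),"y@545",r.x[0],"z",r.x[1],"yaw",np.degrees(r.x[2]),np.std(r.fun),"x",np.percentile(Q[:,0],[.3,99.7]))
img=cv2.resize(d["color"][60:340,90:540],None,fx=1.75,fy=1.75,interpolation=cv2.INTER_CUBIC)
cv2.imwrite("pics/w2.png",img)
```

```text
cmd [ 472.5 -227.8  318.9] yaw 97.12
3702 15.017261710086853 ((541.9305419921875, -244.4561309814453), (129.5542449951172, 284.9124450683594), 6.745504379272461)
long 1899 y@545 -147.06753494890876 z 57.161914737121734 yaw 6.8534857857584415 2.060506905852794 x [453.  575.7]
roller 3174 y@545 -340.04325909080944 z 58.09518045409017 yaw 6.901865773160643 1.073979661521912 x [492.9 613.2]
```

View pics/w2.png

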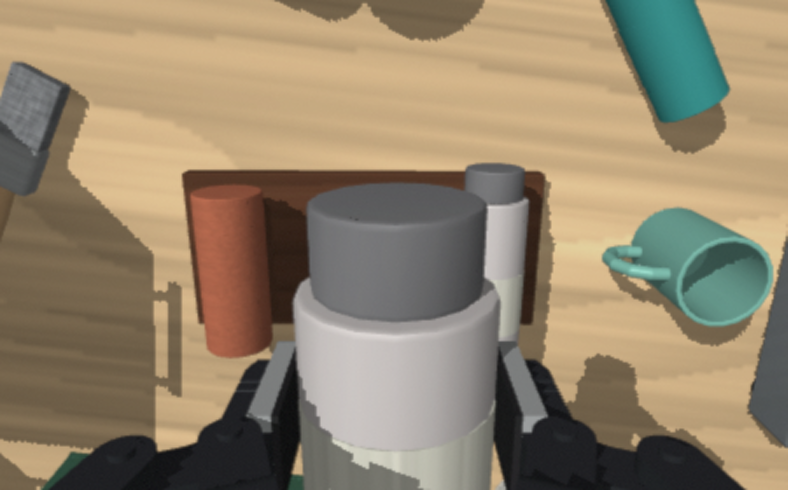

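Rack is at (541.9, -244.5) with yaw 6.8°. Its size matches the given one and the roller line agrees. The middle place is free between the roller at crop (235,265) and the long jar at crop (505,250).

Run:
```python
from m import *
go(541.9,-244.5,130,96.8)
```

```text
xyz [-0.0889, -0.034, 0.2519] dr [0.004, 0.001, 0.011]
```

{"api": "play_rows", "payload": {
  "increments": [
    {"xyz": [-0.089, -0.034, 0.02], "dr": [0.004, 0.001, 0.011], "claw": 0.6},
    {"xyz": [-0.089, -0.034, 0.08], "dr": [0.004, 0.001, 0.011], "claw": 0.6},
    {"xyz": [-0.089, -0.034, 0.252], "dr": [0.004, 0.001, 0.011], "claw": 0.6},
    {"xyz": [-0.089, -0.034, 0.252], "dr": [0.004, 0.001, 0.011], "claw": 0.6},
    {"xyz": [-0.089, -0.034, 0.252], "dr": [0.004, 0.001, 0.011], "claw": 0.6},
    {"xyz": [-0.089, -0.034, 0.252], "dr": [0.004, 0.001, 0.011], "claw": 0.6},
    {"xyz": [-0.089, -0.034, 0.252], "dr": [0.004, 0.001, 0.011], "claw": 0.6},
    {"xyz": [-0.089, -0.034, 0.252], "dr": [0.004, 0.001, 0.011], "claw": 0.6},
    {"xyz": [-0.089, -0.034, 0.252], "dr": [0.004, 0.001, 0.011], "claw": 0.6},
    {"xyz": [-0.089, -0.034, 0.252], "dr": [0.004, 0.001, 0.011], "claw": 0.6}
  ]
}}

```text
time_s: 6.53
position: [543.3, -246.7, 132.5]
tool_rot: [-0.182, 3.132, -0.003]
force: [0.2, 0.2, -4.1]
grip_width: 48.8
grip_force: 32.9
```

Run:
```python
from m import *
from plant import sensors
s=sensors.read_state();print(s["position"],s["qd"].round(3),s["force"])
save(s["position"],Ro.from_rotvec(s["tool_rot"]));done([0,0,0]);go(541.9,-244.5,46,96.8)
```

```text
[ 543.33785241 -246.72916944  132.47425636] [ 0.002 -0.003 -0.002  0.005 -0.001 -0.001 -0.   ] [ 0.24813771  0.23026741 -4.05029588]
cmd [ 543.3 -246.7  132.5] yaw 96.67
xyz [0.002, 0.0035, 0.1153] dr [-0.005, 0.008, -0.004]
```

{"api": "play_rows", "payload": {
  "increments": [
    {"xyz": [0.002, 0.0035, 0.03], "dr": [-0.005, 0.008, -0.004], "claw": 0.6},
    {"xyz": [0.002, 0.0035, 0.06], "dr": [-0.005, 0.008, -0.004], "claw": 0.6},
    {"xyz": [0.002, 0.0035, 0.085], "dr": [-0.005, 0.008, -0.004], "claw": 0.6},
    {"xyz": [0.002, 0.0035, 0.1], "dr": [-0.005, 0.008, -0.004], "claw": 0.6},
    {"xyz": [0.002, 0.0035, 0.108], "dr": [-0.005, 0.008, -0.004], "claw": 0.6},
    {"xyz": [0.002, 0.0035, 0.11], "dr": [-0.005, 0.008, -0.004], "claw": 0.6},
    {"xyz": [0.002, 0.0035, 0.112], "dr": [-0.005, 0.008, -0.004], "claw": 0.6},
    {"xyz": [0.002, 0.0035, 0.1135], "dr": [-0.005, 0.008, -0.004], "claw": 0.6},
    {"xyz": [0.002, 0.0035, 0.114], "dr": [-0.005, 0.008, -0.004], "claw": 0.6},
    {"xyz": [0.002, 0.0035, 0.114], "dr": [-0.005, 0.008, -0.004], "claw": 0.6}
  ]
}}

```text
time_s: 7.37
position: [541.1, -244.9, 46.1]
tool_rot: [0.185, -3.135, -0.0]
force: [-0.9, -0.7, 4.7]
grip_width: 48.7
grip_force: 33.8
```

{"api": "play_rows", "payload": {
  "increments": [
    {"xyz": [0, 0, 0], "dr": [0, 0, 0], "claw": -0.2},
    {"xyz": [0, 0, 0], "dr": [0, 0, 0], "claw": -0.3},
    {"xyz": [0, 0, 0], "dr": [0, 0, 0], "claw": -0.5},
    {"xyz": [0, 0, 0], "dr": [0, 0, 0], "claw": -0.6},
    {"xyz": [0, 0, -0.01], "dr": [0, 0, 0], "claw": -0.6},
    {"xyz": [0, 0, -0.03], "dr": [0, 0, 0], "claw": -0.6},
    {"xyz": [0, 0, -0.06], "dr": [0, 0, 0], "claw": -0.6},
    {"xyz": [0, 0, -0.1], "dr": [0, 0, 0], "claw": -0.6},
    {"xyz": [0, 0, -0.15], "dr": [0, 0, 0], "claw": -0.6},
    {"xyz": [0.1, 0.06, -0.25], "dr": [0, 0, 0], "claw": -0.6},
    {"xyz": [0.1, 0.06, -0.27], "dr": [0, 0, 0], "claw": -0.6},
    {"xyz": [0.1, 0.06, -0.27], "dr": [0, 0, 0], "claw": -0.6}
  ]
}}

```text
time_s: 8.37
position: [459.9, -207.9, 248.2]
tool_rot: [0.185, -3.131, -0.003]
force: [0.3, 1.0, 1.2]
grip_width: 68.5
grip_force: 0.0
```

{"api": "play_rows", "payload": {
  "increments": [
    {"xyz": [0.02, 0.02, -0.05], "dr": [0, 0, 0], "claw": -0.6},
    {"xyz": [0.02, 0.02, -0.05], "dr": [0, 0, 0], "claw": -0.6},
    {"xyz": [0.02, 0.02, -0.05], "dr": [0, 0, 0], "claw": -0.6},
    {"xyz": [0.02, 0.02, -0.05], "dr": [0, 0, 0], "claw": -0.6}
  ]
}}

```text
time_s: 8.7
position: [444.9, -195.2, 284.7]
tool_rot: [0.186, -3.133, -0.003]
force: [0.3, -0.7, -0.5]
grip_width: 68.3
grip_force: 0.0
```

```bash
cat > fit.py <<'E'
from m import *
from h import *
from plant import sensors, vision
from scipy.optimize import least_squares
np.set_printoptions(precision=1,suppress=True)
def snap(name):
    d=vision.get_image("wrist"); np.savez(name+".npz",**d); cv2.imwrite(f"pics/{name}.png",d["color"]); s=sensors.read_state()
    save(s["position"],Ro.from_rotvec(s["tool_rot"])); done([0,0,0]); return d,cloud(d)
def fit(X,nm,x,y,z,w=45,h=75,ztop=10):
    Q=X[(abs(X[...,0]-x)<h+25)&(abs(X[...,1]-y)<w)&(X[...,2]>z+ztop)&(X[...,2]<z+30)]; A=Q
    def f(p):
        dy=(Q[:,1]-p[0])*np.cos(p[2])-(Q[:,0]-x)*np.sin(p[2]); return np.hypot(dy,Q[:,2]-p[1])-25
    r=least_squares(f,[y,z,.12],loss="soft_l1")
    a=r.x[2]; 
    l=(A[:,0]-x)*np.cos(a)+(A[:,1]-r.x[0])*np.sin(a); lo,hi=np.percentile(l,[.3,99.7]); c=(lo+hi)/2
    print(nm,len(Q),f"y@{x}",r.x[0],"z",r.x[1],"yaw",np.degrees(a),"std",np.std(r.fun),"len",hi-lo,"centre",x+c*np.cos(a),r.x[0]+c*np.sin(a),"ends x",x+lo*np.cos(a),x+hi*np.cos(a))
E
python3 - <<'E'
from fit import *
d,X=snap("w3")
fit(X,"long",530,-148,58); fit(X,"short",542,-244.5,58); fit(X,"roller",553,-339,58)
E
```

```text
cmd [ 444.7 -195.3  283.8] yaw 96.78
long 4416 y@530 -150.48651478628233 z 58.0662973081532 yaw 6.7446334808405695 std 1.861944738428943 len 149.02892428495608 centre 527.7474452353564 -150.7529082766084 ends x 453.74866329287795 601.7462271778348
short 2934 y@542 -244.87734128792385 z 57.80910066228372 yaw 7.480966849514407 std 2.1206803402248924 len 99.4437559355172 centre 540.140191873948 -245.1215611802793 ends x 490.8415382619789 589.438845485917
roller 3479 y@553 -339.11008167137663 z 58.06662300558139 yaw 6.8601602755236 std 1.396235874626721 len 118.69903963439457 centre 552.9997683001617 -339.1101095466835 ends x 494.07515322726863 611.9243833730548
```

View pics/w3.png

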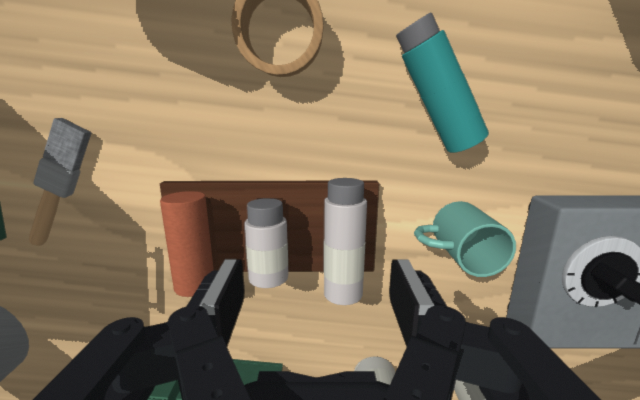

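The short jar is seated at (540,-245,z 57.8); in the picture it is at (267,245). The long jar at (345,240) is centred at (527.7,-150.8) with yaw 6.75° and length 149 mm. I'll grip it at the middle.

Run:
```python
from m import *
go(527.7,-150.8,130,96.75);go(527.7,-150.8,45,96.75)
```

```text
xyz [-0.1179, 0.0454, 0.2047] dr [0.005, -0.01, 0.001]
xyz [-0.1185, 0.0451, 0.318] dr [0.005, -0.01, 0.001]
```

{"api": "play_rows", "payload": {
  "increments": [
    {"xyz": [-0.118, 0.045, 0.205], "dr": [0.005, -0.01, 0], "claw": -0.7},
    {"xyz": [-0.118, 0.045, 0.205], "dr": [0.005, -0.01, 0], "claw": -0.7},
    {"xyz": [-0.118, 0.045, 0.205], "dr": [0.005, -0.01, 0], "claw": -0.7},
    {"xyz": [-0.118, 0.045, 0.205], "dr": [0.005, -0.01, 0], "claw": -0.7},
    {"xyz": [-0.118, 0.045, 0.205], "dr": [0.005, -0.01, 0], "claw": -0.7},
    {"xyz": [-0.118, 0.045, 0.205], "dr": [0.005, -0.01, 0], "claw": -0.7},
    {"xyz": [-0.118, 0.045, 0.205], "dr": [0.005, -0.01, 0], "claw": -0.7},
    {"xyz": [-0.118, 0.045, 0.205], "dr": [0.005, -0.01, 0], "claw": -0.7},
    {"xyz": [-0.118, 0.045, 0.205], "dr": [0.005, -0.01, 0], "claw": -0.7},
    {"xyz": [-0.118, 0.045, 0.205], "dr": [0.005, -0.01, 0], "claw": -0.7}
  ]
}}

```text
time_s: 9.58
position: [528.3, -152.1, 131.7]
tool_rot: [-0.183, 3.133, -0.002]
force: [0.0, -0.4, 1.1]
grip_width: 72.6
grip_force: 0.0
```

Run:
```python
from m import *
from plant import sensors
s=sensors.read_state();print(s["position"])
save(s["position"],Ro.from_rotvec(s["tool_rot"]));done([0,0,0]);go(527.7,-150.8,45,96.75)
```

```text
[ 528.34369142 -152.11945608  131.69228301]
cmd [ 528.3 -152.1  131.7] yaw 96.7
xyz [0.001, 0.002, 0.1156] dr [-0.002, 0.006, -0.002]
```

{"api": "play_rows", "payload": {
  "increments": [
    {"xyz": [0.001, 0.002, 0.04], "dr": [-0.002, 0.006, 0], "claw": -0.7},
    {"xyz": [0.001, 0.002, 0.08], "dr": [-0.002, 0.006, 0], "claw": -0.7},
    {"xyz": [0.001, 0.002, 0.1], "dr": [-0.002, 0.006, 0], "claw": -0.7},
    {"xyz": [0.001, 0.002, 0.11], "dr": [-0.002, 0.006, 0], "claw": -0.7},
    {"xyz": [0.001, 0.002, 0.1155], "dr": [-0.002, 0.006, 0], "claw": -0.6},
    {"xyz": [0.001, 0.002, 0.1155], "dr": [-0.002, 0.006, 0], "claw": -0.3},
    {"xyz": [0.001, 0.002, 0.1155], "dr": [-0.002, 0.006, 0], "claw": 0},
    {"xyz": [0.001, 0.002, 0.1155], "dr": [-0.002, 0.006, 0], "claw": 0.3},
    {"xyz": [0.001, 0.002, 0.1155], "dr": [-0.002, 0.006, 0], "claw": 0.5},
    {"xyz": [0.001, 0.002, 0.1155], "dr": [-0.002, 0.006, 0], "claw": 0.6},
    {"xyz": [0.001, 0.002, 0.1155], "dr": [-0.002, 0.006, 0], "claw": 0.6},
    {"xyz": [0.001, 0.002, 0.1155], "dr": [-0.002, 0.006, 0], "claw": 0.6}
  ],
  "grip_force": 35
}}

```text
time_s: 10.58
position: [528.0, -150.8, 45.0]
tool_rot: [0.185, -3.136, 0.001]
force: [-1.6, -2.3, 6.9]
grip_width: 49.0
grip_force: 37.6
```

Run:
```python
from m import *
from plant import sensors
s=sensors.read_state();print(s["position"],s["force"],s["grip_width"])
done([.001,.002,.1155],[-.002,.006,0])
# home centre
a=np.radians(6.65);c=np.array([536,240.8]);r=lambda x,y:c+[x*np.cos(a)-y*np.sin(a),x*np.sin(a)+y*np.cos(a)]
print("home",r(-10,75),"lay",r(-28,75),"sel",r(-20,-75)); l=r(-28,75)
go(l[0],l[1],220,96.65)
```

```text
[ 528.02152642 -150.77826823   44.9888658 ] [-1.57233005 -2.27649131  6.89670104] 49.0419167012513
cmd [ 527.7 -150.8   45.1] yaw 96.7
home [517.38198005 314.13736655] lay [499.50308251 312.05289477] sel [524.81985738 163.98851381]
xyz [-0.0347, 0.6172, -0.2334] dr [-0.0, -0.0, 0.002]
```

{"api": "play_rows", "payload": {
  "increments": [
    {"xyz": [0, 0, -0.02], "dr": [0, 0, 0], "claw": 0.6},
    {"xyz": [0, 0, -0.06], "dr": [0, 0, 0], "claw": 0.6},
    {"xyz": [0, 0, -0.11], "dr": [0, 0, 0], "claw": 0.6},
    {"xyz": [0, 0, -0.16], "dr": [0, 0, 0], "claw": 0.6},
    {"xyz": [0, 0.02, -0.2], "dr": [0, 0, 0], "claw": 0.6},
    {"xyz": [-0.01, 0.05, -0.23], "dr": [0, 0, 0], "claw": 0.6},
    {"xyz": [-0.01, 0.1, -0.235], "dr": [0, 0, 0], "claw": 0.6},
    {"xyz": [-0.02, 0.15, -0.235], "dr": [0, 0, 0], "claw": 0.6},
    {"xyz": [-0.02, 0.2, -0.235], "dr": [0, 0, 0], "claw": 0.6},
    {"xyz": [-0.02, 0.25, -0.235], "dr": [0, 0, 0], "claw": 0.6},
    {"xyz": [-0.02, 0.3, -0.235], "dr": [0, 0, 0], "claw": 0.6},
    {"xyz": [-0.02, 0.35, -0.235], "dr": [0, 0, 0], "claw": 0.6}
  ]
}}

```text
time_s: 11.58
position: [510.3, 114.7, 220.0]
tool_rot: [0.186, -3.133, -0.001]
force: [1.5, -0.8, -4.0]
grip_width: 48.6
grip_force: 38.3
```

Run:
```python
from m import *
from plant import sensors
s=sensors.read_state();print(s["position"],s["force"],s["grip_width"])
done([-.02,.35,-.235])
go(499.5,312.1,220,96.65)
```

```text
[510.32969043 114.70208727 219.99842173] [ 1.49862367 -0.77144902 -4.02296483] 48.61687764595341
cmd [512.  111.7 221.2] yaw 96.7
xyz [-0.0147, 0.2673, 0.0016] dr [-0.0, -0.0, 0.002]
```

{"api": "play_rows", "payload": {
  "increments": [
    {"xyz": [-0.002, 0.05, 0.001], "dr": [0, 0, 0], "claw": 0.6},
    {"xyz": [-0.005, 0.1, 0.001], "dr": [0, 0, 0], "claw": 0.6},
    {"xyz": [-0.008, 0.15, 0.001], "dr": [0, 0, 0], "claw": 0.6},
    {"xyz": [-0.01, 0.2, 0.001], "dr": [0, 0, 0], "claw": 0.6},
    {"xyz": [-0.0145, 0.24, 0.001], "dr": [0, 0, 0], "claw": 0.6},
    {"xyz": [-0.0145, 0.26, 0.001], "dr": [0, 0, 0], "claw": 0.6},
    {"xyz": [-0.0147, 0.2673, 0.0016], "dr": [0, 0, 0], "claw": 0.6},
    {"xyz": [-0.0147, 0.2673, 0.0016], "dr": [0, 0, 0], "claw": 0.6},
    {"xyz": [-0.0147, 0.2673, 0.0016], "dr": [0, 0, 0], "claw": 0.6},
    {"xyz": [-0.0147, 0.2673, 0.0016], "dr": [0, 0, 0], "claw": 0.6},
    {"xyz": [-0.0147, 0.2673, 0.0016], "dr": [0, 0, 0], "claw": 0.6}
  ]
}}

```text
time_s: 12.5
position: [499.5, 310.7, 219.0]
tool_rot: [0.181, -3.134, 0.001]
force: [0.5, -0.3, -4.9]
grip_width: 48.8
grip_force: 38.2
```

Run:
```python
from m import *
from plant import sensors
s=sensors.read_state();print(s["position"],s["force"],s["grip_width"])
done([-0.0147,0.2673,0.0016])
go(499.5,312.1,106,96.65)
```

```text
[499.49670328 310.73860305 219.02582409] [ 0.49524797 -0.28367643 -4.94064562] 48.84596760411096
cmd [499.5 312.1 220. ] yaw 96.7
xyz [0.0, 0.0, 0.152] dr [-0.0, -0.0, 0.002]
```

{"api": "play_rows", "payload": {
  "increments": [
    {"xyz": [0, 0, 0.04], "dr": [0, 0, 0], "claw": 0.6},
    {"xyz": [0, 0, 0.08], "dr": [0, 0, 0], "claw": 0.6},
    {"xyz": [0, 0, 0.11], "dr": [0, 0, 0], "claw": 0.6},
    {"xyz": [0, 0, 0.13], "dr": [0, 0, 0], "claw": 0.6},
    {"xyz": [0, 0, 0.14], "dr": [0, 0, 0], "claw": 0.6},
    {"xyz": [0, 0, 0.14], "dr": [0, 0, 0], "claw": 0.6},
    {"xyz": [0, 0, 0.14], "dr": [0, 0, 0], "claw": 0.6}
  ]
}}

```text
time_s: 13.08
position: [499.3, 312.6, 114.6]
tool_rot: [0.184, -3.135, -0.001]
force: [0.3, 0.6, -3.9]
grip_width: 49.0
grip_force: 38.2
```

{"api": "play_rows", "payload": {
  "increments": [
    {"xyz": [0, 0, 0.004], "dr": [0, 0, 0], "claw": 0.6},
    {"xyz": [0, 0, 0.008], "dr": [0, 0, 0], "claw": 0.6},
    {"xyz": [0, 0, 0.01], "dr": [0, 0, 0], "claw": 0.6},
    {"xyz": [0, 0, 0.012], "dr": [0, 0, 0], "claw": 0.6},
    {"xyz": [0, 0, 0.0125], "dr": [0, 0, 0], "claw": 0.6}
  ]
}}

```text
time_s: 13.5
position: [499.0, 312.7, 104.9]
tool_rot: [0.185, -3.135, -0.0]
force: [-1.7, -1.4, 0.4]
grip_width: 48.8
grip_force: 38.4
```

{"api": "play_rows", "payload": {
  "increments": [
    {"xyz": [-0.004, 0, 0], "dr": [0, 0, 0], "claw": 0.6},
    {"xyz": [-0.008, 0, 0], "dr": [0, 0, 0], "claw": 0.6},
    {"xyz": [-0.012, 0, 0], "dr": [0, 0, 0], "claw": 0.6},
    {"xyz": [-0.015, 0, 0], "dr": [0, 0, 0], "claw": 0.6},
    {"xyz": [-0.018, 0, 0], "dr": [0, 0, 0], "claw": 0.6},
    {"xyz": [-0.02, 0, 0], "dr": [0, 0, 0], "claw": 0.6},
    {"xyz": [-0.021, 0, 0], "dr": [0, 0, 0], "claw": 0.6},
    {"xyz": [-0.022, 0, 0], "dr": [0, 0, 0], "claw": 0.6}
  ]
}}

```text
time_s: 14.17
position: [515.0, 314.2, 104.5]
tool_rot: [0.185, -3.133, 0.001]
force: [-1.7, -5.5, 1.1]
grip_width: 49.0
grip_force: 38.6
```

{"api": "play_rows", "payload": {
  "increments": [
    {"xyz": [-0.001, 0, 0], "dr": [0, 0, 0], "claw": 0.6},
    {"xyz": [-0.002, 0, 0], "dr": [0, 0, 0], "claw": 0.6},
    {"xyz": [-0.003, 0, 0], "dr": [0, 0, 0], "claw": 0.6}
  ]
}}

```text
time_s: 14.42
position: [517.1, 314.5, 104.5]
tool_rot: [0.185, -3.133, 0.001]
force: [-1.5, -5.7, -0.5]
grip_width: 48.8
grip_force: 38.6
```

{"api": "play_rows", "payload": {
  "increments": [
    {"xyz": [-0.001, -0.0007, 0], "dr": [0, 0, 0], "claw": 0.6},
    {"xyz": [-0.002, -0.0007, 0], "dr": [0, 0, 0], "claw": 0.6},
    {"xyz": [-0.003, -0.0007, 0], "dr": [0, 0, 0], "claw": 0.6},
    {"xyz": [-0.004, -0.0007, 0], "dr": [0, 0, 0], "claw": 0.6}
  ]
}}

```text
time_s: 14.75
position: [517.3, 314.5, 104.4]
tool_rot: [0.186, -3.128, 0.002]
force: [-12.7, -6.1, 9.7]
grip_width: 48.8
grip_force: 39.6
```

{"api": "play_rows", "payload": {
  "increments": [
    {"xyz": [0.001, 0, 0], "dr": [0, 0, 0], "claw": 0.2},
    {"xyz": [0.001, 0, 0], "dr": [0, 0, 0], "claw": 0},
    {"xyz": [0.001, 0, 0], "dr": [0, 0, 0], "claw": -0.2},
    {"xyz": [0.001, 0, 0], "dr": [0, 0, 0], "claw": -0.4},
    {"xyz": [0.001, 0, 0], "dr": [0, 0, 0], "claw": -0.6},
    {"xyz": [0.001, 0, -0.01], "dr": [0, 0, 0], "claw": -0.6},
    {"xyz": [0.001, 0, -0.03], "dr": [0, 0, 0], "claw": -0.6},
    {"xyz": [0.001, 0, -0.06], "dr": [0, 0, 0], "claw": -0.6},
    {"xyz": [0.001, 0, -0.1], "dr": [0, 0, 0], "claw": -0.6},
    {"xyz": [0.06, 0, -0.15], "dr": [0, 0, 0], "claw": -0.6},
    {"xyz": [0.11, 0, -0.2], "dr": [0, 0, 0], "claw": -0.6},
    {"xyz": [0.13, 0, -0.23], "dr": [0, 0, 0], "claw": -0.6}
  ]
}}

```text
time_s: 15.75
position: [430.5, 304.5, 268.9]
tool_rot: [0.186, -3.134, -0.001]
force: [0.1, 1.1, 0.1]
grip_width: 68.2
grip_force: 0.0
```

{"api": "play_rows", "payload": {
  "increments": [
    {"xyz": [0, -0.04, 0], "dr": [0, 0, 0], "claw": -0.6},
    {"xyz": [0, -0.08, 0], "dr": [0, 0, 0], "claw": -0.6},
    {"xyz": [0, -0.1, 0], "dr": [0, 0, 0], "claw": -0.6},
    {"xyz": [0, -0.1, 0], "dr": [0, 0, 0], "claw": -0.6},
    {"xyz": [0, -0.1, 0], "dr": [0, 0, 0], "claw": -0.6}
  ]
}}

```text
time_s: 16.17
position: [441.4, 230.0, 268.5]
tool_rot: [0.183, -3.136, -0.003]
force: [0.4, -0.0, 0.4]
grip_width: 68.6
grip_force: 0.0
```

Run:
```python
from fit import *
d,X=snap("w4")
fit(X,"long",517.4,314.1,117)
Q=X[(abs(X[...,0]-597)<25)&(abs(X[...,1]-322)<35)&(abs(X[...,2]-128)<2.5)]
print("stop top",len(Q),Q.mean(0),cv2.minAreaRect(Q[:,:2].astype(np.float32)))
cv2.imwrite("pics/w4c.png",cv2.resize(d["color"][100:300,180:480],None,fx=2.6,fy=2.6,interpolation=cv2.INTER_CUBIC))
```

```text
cmd [441.  231.  268.2] yaw 96.8
long 4967 y@517.4 313.6361589380766 z 116.66691833819633 yaw 6.1001727611581025 std 2.121105867141982 len 159.0827552576693 centre 522.138566893852 314.1425801027764 ends x 443.04758247531277 601.2295513123912
stop top 160 [593.9 302.4 128.1] ((586.7339477539062, 317.9678039550781), (32.017784118652344, 46.73991775512695), 4.6085357666015625)
```

View pics/w4c.png

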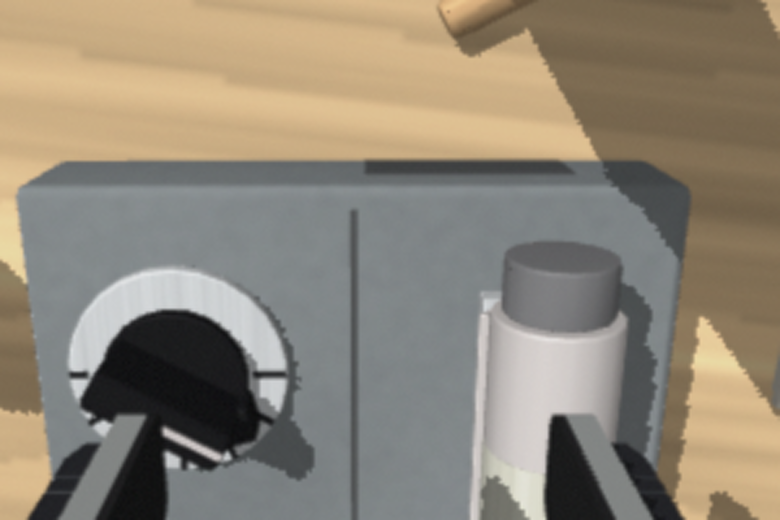

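The picture shows the long jar in the V, with its lid end at crop (563,250), and the selector still at 1. The lid end at x≈443 agrees with home. I'll confirm with a gentle push on the lid with closed fingers.

Run:
```python
from m import *
go(413.1,302,160,96.65);go(413.1,302,108,96.65)
```

```text
xyz [0.0257, 0.0981, 0.1444] dr [0.004, -0.001, 0.005]
xyz [0.0257, 0.0979, 0.2138] dr [0.004, -0.001, 0.005]
```

{"api": "play_rows", "payload": {
  "increments": [
    {"xyz": [0.0257, 0.05, 0.03], "dr": [0.004, -0.001, 0.005], "claw": 1},
    {"xyz": [0.0257, 0.098, 0.06], "dr": [0.004, -0.001, 0.005], "claw": 1},
    {"xyz": [0.0257, 0.098, 0.1], "dr": [0.004, -0.001, 0.005], "claw": 1},
    {"xyz": [0.0257, 0.098, 0.14], "dr": [0.004, -0.001, 0.005], "claw": 1},
    {"xyz": [0.0257, 0.098, 0.18], "dr": [0.004, -0.001, 0.005], "claw": 1},
    {"xyz": [0.0257, 0.098, 0.205], "dr": [0.004, -0.001, 0.005], "claw": 1},
    {"xyz": [0.0257, 0.098, 0.2138], "dr": [0.004, -0.001, 0.005], "claw": 1},
    {"xyz": [0.0257, 0.098, 0.2138], "dr": [0.004, -0.001, 0.005], "claw": 1},
    {"xyz": [0.0257, 0.098, 0.2138], "dr": [0.004, -0.001, 0.005], "claw": 1},
    {"xyz": [0.0257, 0.098, 0.2138], "dr": [0.004, -0.001, 0.005], "claw": 1}
  ]
}}

```text
time_s: 17.05
position: [413.5, 301.9, 108.5]
tool_rot: [-0.182, 3.136, 0.0]
force: [0.9, -0.2, -0.4]
grip_width: -0.0
grip_force: 0.0
```

{"api": "play_rows", "payload": {
  "increments": [
    {"xyz": [-0.004, 0, 0], "dr": [0, 0, 0], "claw": 1},
    {"xyz": [-0.008, 0, 0], "dr": [0, 0, 0], "claw": 1},
    {"xyz": [-0.012, 0, 0], "dr": [0, 0, 0], "claw": 1},
    {"xyz": [-0.016, 0, 0], "dr": [0, 0, 0], "claw": 1},
    {"xyz": [-0.018, 0, 0], "dr": [0, 0, 0], "claw": 1},
    {"xyz": [-0.02, 0, 0], "dr": [0, 0, 0], "claw": 1},
    {"xyz": [-0.021, 0, 0], "dr": [0, 0, 0], "claw": 1},
    {"xyz": [-0.022, 0, 0], "dr": [0, 0, 0], "claw": 1}
  ]
}}

```text
time_s: 17.72
position: [429.0, 302.6, 107.1]
tool_rot: [0.182, -3.135, 0.003]
force: [-0.2, 0.3, 0.4]
grip_width: -0.0
grip_force: 0.0
```

{"api": "play_rows", "payload": {
  "increments": [
    {"xyz": [-0.001, 0, 0], "dr": [0, 0, 0], "claw": 1},
    {"xyz": [-0.002, 0, 0], "dr": [0, 0, 0], "claw": 1},
    {"xyz": [-0.003, 0, 0], "dr": [0, 0, 0], "claw": 1},
    {"xyz": [-0.004, 0, 0], "dr": [0, 0, 0], "claw": 1},
    {"xyz": [-0.005, 0, 0], "dr": [0, 0, 0], "claw": 1}
  ]
}}

```text
time_s: 18.13
position: [432.7, 303.1, 107.1]
tool_rot: [0.182, -3.135, 0.003]
force: [-0.9, -0.2, 1.2]
grip_width: 0.1
grip_force: 1.4
```

{"api": "play_rows", "payload": {
  "increments": [
    {"xyz": [-0.001, 0, 0], "dr": [0, 0, 0], "claw": 1},
    {"xyz": [-0.002, 0, 0], "dr": [0, 0, 0], "claw": 1},
    {"xyz": [-0.003, 0, 0], "dr": [0, 0, 0], "claw": 1}
  ]
}}

```text
time_s: 18.38
position: [432.7, 303.0, 106.9]
tool_rot: [0.182, -3.13, 0.005]
force: [-10.1, -1.3, 7.1]
grip_width: -0.1
grip_force: 4.7
```

It reads 10 N with no movement, so the jar is home. I'll back off and go to the selector.

{"api": "play_rows", "payload": {
  "increments": [
    {"xyz": [0.01, 0, 0], "dr": [0, 0, 0], "claw": 1},
    {"xyz": [0.04, 0, 0], "dr": [0, 0, 0], "claw": 1},
    {"xyz": [0.05, 0, -0.04], "dr": [0, 0, 0], "claw": 1},
    {"xyz": [0.05, 0, -0.09], "dr": [0, 0, 0], "claw": 0.5},
    {"xyz": [0.04, -0.03, -0.13], "dr": [0, 0, -0.2], "claw": 0},
    {"xyz": [0.02, -0.07, -0.15], "dr": [0, 0, -0.4], "claw": -0.6},
    {"xyz": [0, -0.11, -0.15], "dr": [0, 0, -0.6], "claw": -0.6},
    {"xyz": [-0.03, -0.15, -0.15], "dr": [0, 0, -0.8], "claw": -0.6},
    {"xyz": [-0.06, -0.17, -0.15], "dr": [0, 0, -1], "claw": -0.6},
    {"xyz": [-0.1, -0.19, -0.15], "dr": [0, 0, -1], "claw": -0.6},
    {"xyz": [-0.1, -0.19, -0.15], "dr": [0, 0, -1], "claw": -0.6},
    {"xyz": [-0.1, -0.19, -0.15], "dr": [0, 0, -1], "claw": -0.6}
  ]
}}

```text
time_s: 19.38
position: [527.4, 169.2, 219.6]
tool_rot: [0.982, -2.983, 0.003]
force: [-0.9, 0.7, 0.2]
grip_width: 68.1
grip_force: 0.0
```

Run:
```python
from m import *
from plant import sensors
s=sensors.read_state();print(s["position"],s["q"])
save(s["position"],Ro.from_rotvec(s["tool_rot"]));done([0,0,0])
go(524.8,164,170,156.6)
```

```text
[527.42563047 169.24012263 219.58203255] [-0.4878385   0.38690137  0.12107101  1.81348537 -0.05380476  0.94544798
  1.86241424]
cmd [527.4 169.2 219.6] yaw 126.42
xyz [0.0069, -0.0034, 0.0661] dr [-0.002, -0.004, -1.006]
```

{"api": "play_rows", "payload": {
  "increments": [
    {"xyz": [0.007, -0.0035, 0.03], "dr": [0, 0, -0.25], "claw": -0.1},
    {"xyz": [0.007, -0.0035, 0.066], "dr": [0, 0, -0.5], "claw": -0.1},
    {"xyz": [0.007, -0.0035, 0.066], "dr": [0, 0, -0.7], "claw": -0.1},
    {"xyz": [0.007, -0.0035, 0.066], "dr": [-0.002, -0.004, -0.9], "claw": -0.1},
    {"xyz": [0.007, -0.0035, 0.066], "dr": [-0.002, -0.004, -1], "claw": -0.1},
    {"xyz": [0.007, -0.0035, 0.066], "dr": [-0.002, -0.004, -1], "claw": -0.1},
    {"xyz": [0.007, -0.0035, 0.066], "dr": [-0.002, -0.004, -1], "claw": -0.1},
    {"xyz": [0.007, -0.0035, 0.066], "dr": [-0.002, -0.004, -1], "claw": -0.1}
  ]
}}

```text
time_s: 20.05
position: [522.9, 165.8, 170.4]
tool_rot: [1.724, -2.626, -0.002]
force: [-0.1, -0.8, 0.3]
grip_width: 46.8
grip_force: 0.0
```

Run:
```python
from fit import *
d,X=snap("w5")
s=sensors.read_state();print(s["position"],s["q"])
# bar top depth: selector bar at z~123
Q=X[(abs(X[...,0]-525)<45)&(abs(X[...,1]-164)<45)&(X[...,2]>117)&(X[...,2]<127)]
if len(Q)>20: print(len(Q),Q.mean(0),cv2.minAreaRect(Q[:,:2].astype(np.float32)))
# same from wrist picture w4
X=cloud(np.load("w4.npz")); Q=X[(abs(X[...,0]-525)<45)&(abs(X[...,1]-164)<45)&(X[...,2]>117)&(X[...,2]<127)]
if len(Q)>20: print(len(Q),Q.mean(0),cv2.minAreaRect(Q[:,:2].astype(np.float32)))
X=cloud(np.load("w1.npz")); Q=X[(abs(X[...,0]-525)<45)&(abs(X[...,1]-164)<45)&(X[...,2]>117)&(X[...,2]<127)]
if len(Q)>20: print(len(Q),Q.mean(0),cv2.minAreaRect(Q[:,:2].astype(np.float32)))
go(524.8,164,93,156.6)
```

```text
cmd [523.  165.7 170.4] yaw 156.58
[523.  165.7 170.4] [-0.4  0.4 -0.   1.9  0.   0.8  2.3]
2448 [524.2 161.4 122.7] ((525.2008056640625, 163.2406768798828), (57.775882720947266, 17.73980712890625), 66.9218978881836)
903 [522.6 165.1 122.3] ((524.9055786132812, 164.1178436279297), (57.87679672241211, 18.56827163696289), 66.54196166992188)
832 [524.  164.4 122.5] ((524.9046630859375, 164.19927978515625), (57.967777252197266, 17.72599983215332), 67.17365264892578)
xyz [0.0012, -0.0032, 0.1032] dr [0.002, 0.001, -0.001]
```

The bar measures 58×18 mm, centred at (525,164) and pointing 66.9°, which is speed 1 as expected. I'll descend and grip.

{"api": "play_rows", "payload": {
  "increments": [
    {"xyz": [0.001, -0.003, 0.04], "dr": [0, 0, 0], "claw": -0.1},
    {"xyz": [0.001, -0.003, 0.07], "dr": [0, 0, 0], "claw": -0.1},
    {"xyz": [0.001, -0.003, 0.09], "dr": [0, 0, 0], "claw": -0.1},
    {"xyz": [0.001, -0.003, 0.1], "dr": [0, 0, 0], "claw": -0.1},
    {"xyz": [0.001, -0.003, 0.1], "dr": [0, 0, 0], "claw": 0.1},
    {"xyz": [0.001, -0.003, 0.1], "dr": [0, 0, 0], "claw": 0.4},
    {"xyz": [0.001, -0.003, 0.1], "dr": [0, 0, 0], "claw": 0.6},
    {"xyz": [0.001, -0.003, 0.1], "dr": [0, 0, 0], "claw": 0.9},
    {"xyz": [0.001, -0.003, 0.1], "dr": [0, 0, 0], "claw": 1},
    {"xyz": [0.001, -0.003, 0.1], "dr": [0, 0, 0], "claw": 1},
    {"xyz": [0.001, -0.003, 0.1], "dr": [0, 0, 0], "claw": 1}
  ],
  "grip_force": 40
}}

```text
time_s: 21.02
position: [525.7, 164.2, 96.4]
tool_rot: [-1.725, 2.624, 0.001]
force: [-1.9, 0.3, 6.7]
grip_width: 17.4
grip_force: 40.8
```

{"api": "play_rows", "payload": {
  "increments": [
    {"xyz": [0, 0, 0], "dr": [0, 0, 0.15], "claw": 1},
    {"xyz": [0, 0, 0], "dr": [0, 0, 0.3], "claw": 1},
    {"xyz": [0, 0, 0], "dr": [0, 0, 0.45], "claw": 1},
    {"xyz": [0, 0, 0], "dr": [0, 0, 0.6], "claw": 1},
    {"xyz": [0, 0, 0], "dr": [0, 0, 0.8], "claw": 1},
    {"xyz": [0, 0, 0], "dr": [0, 0, 1], "claw": 1},
    {"xyz": [0, 0, 0], "dr": [0, 0, 1], "claw": 1},
    {"xyz": [0, 0, 0], "dr": [0, 0, 1], "claw": 1}
  ]
}}

```text
time_s: 21.68
position: [525.8, 164.1, 96.4]
tool_rot: [-0.986, 2.981, 0.001]
force: [-1.6, -0.4, 7.0]
grip_width: 17.4
grip_force: 40.8
```

{"api": "play_rows", "payload": {
  "increments": [
    {"xyz": [0, 0, 0], "dr": [0, 0, 0.15], "claw": 1},
    {"xyz": [0, 0, 0], "dr": [0, 0, 0.3], "claw": 1},
    {"xyz": [0, 0, 0], "dr": [0, 0, 0.45], "claw": 1},
    {"xyz": [0, 0, 0], "dr": [0, 0, 0.6], "claw": 1},
    {"xyz": [0, 0, 0], "dr": [0, 0, 0.8], "claw": 1},
    {"xyz": [0, 0, 0], "dr": [0, 0, 1], "claw": 1},
    {"xyz": [0, 0, 0], "dr": [0, 0, 1], "claw": 1},
    {"xyz": [0, 0, 0], "dr": [0, 0, 1], "claw": 1}
  ]
}}

```text
time_s: 22.35
position: [525.9, 164.0, 96.4]
tool_rot: [-0.181, 3.135, 0.002]
force: [-1.4, -0.5, 7.6]
grip_width: 17.3
grip_force: 40.9
```

{"api": "play_rows", "payload": {
  "increments": [
    {"xyz": [0, 0, 0], "dr": [0, 0, 0.15], "claw": 1},
    {"xyz": [0, 0, 0], "dr": [0, 0, 0.3], "claw": 1},
    {"xyz": [0, 0, 0], "dr": [0, 0, 0.45], "claw": 1},
    {"xyz": [0, 0, 0], "dr": [0, 0, 0.6], "claw": 1},
    {"xyz": [0, 0, 0], "dr": [0, 0, 0.8], "claw": 1},
    {"xyz": [0, 0, 0], "dr": [0, 0, 1], "claw": 1},
    {"xyz": [0, 0, 0], "dr": [0, 0, 1], "claw": 1},
    {"xyz": [0, 0, 0], "dr": [0, 0, 1], "claw": 1}
  ]
}}

```text
time_s: 23.02
position: [525.8, 163.9, 96.4]
tool_rot: [0.637, 3.076, 0.002]
force: [-1.2, -1.2, 7.3]
grip_width: 17.5
grip_force: 40.9
```

{"api": "play_rows", "payload": {
  "increments": [
    {"xyz": [0, 0, 0], "dr": [0, 0, 0], "claw": 0.5},
    {"xyz": [0, 0, 0], "dr": [0, 0, 0], "claw": 0.1},
    {"xyz": [0, 0, 0], "dr": [0, 0, 0], "claw": -0.1},
    {"xyz": [0, 0, 0], "dr": [0, 0, 0], "claw": -0.1},
    {"xyz": [0, 0, -0.02], "dr": [0, 0, 0], "claw": -0.1},
    {"xyz": [0, 0, -0.06], "dr": [0, 0, 0], "claw": -0.1},
    {"xyz": [0, 0, -0.1], "dr": [0, 0, 0], "claw": -0.1},
    {"xyz": [0.02, 0, -0.15], "dr": [0, 0, 0], "claw": -0.1},
    {"xyz": [0.07, 0, -0.2], "dr": [0, 0, 0], "claw": -0.1},
    {"xyz": [0.12, 0, -0.25], "dr": [0, 0, 0], "claw": -0.1},
    {"xyz": [0.12, 0, -0.28], "dr": [0, 0, 0], "claw": -0.1},
    {"xyz": [0.12, 0, -0.28], "dr": [0, 0, 0], "claw": -0.1}
  ]
}}

```text
time_s: 24.02
position: [442.9, 202.5, 311.4]
tool_rot: [0.63, 3.074, 0.014]
force: [1.6, -0.1, 0.8]
grip_width: 47.0
grip_force: 0.0
```

Run:
```python
from fit import *
d,X=snap("w6")
Q=X[(abs(X[...,0]-525)<45)&(abs(X[...,1]-164)<45)&(X[...,2]>117)&(X[...,2]<127)]
print(len(Q),cv2.minAreaRect(Q[:,:2].astype(np.float32)),"expected nose dir",6.65-30)
t=vision.get_image("top"); a=cv2.resize(t["color"][150:230,195:455],None,fx=3,fy=3,interpolation=cv2.INTER_CUBIC)
b=cv2.resize(d["color"],(540,338)); c=np.zeros((a.shape[0]+338,780,3),np.uint8); c[:a.shape[0]]=a; c[a.shape[0]:,:540]=b
cv2.imwrite("pics/fin.png",c)
for k,i in (("top",t),):
    XX=cloud(i); fit(XX,"long",517.4,314.1,117); fit(XX,"short",540,-245,58)
```

```text
cmd [443.2 201.4 308.8] yaw 66.8
758 ((525.2760620117188, 164.3319549560547), (17.220237731933594, 58.240657806396484), 66.24606323242188) expected nose dir -23.35
long 8 y@517.4 352.1667043135109 z 119.83148082762418 yaw -18.455135511445363 std 2.3126465311678768 len 16.23323939395989 centre 604.0152722449848 323.2610355203439 ends x 596.3160754903827 611.7144689995869
short 414 y@540 -243.63398118028766 z 55.86790174326403 yaw 7.325113712582302 std 2.616639030268925 len 98.93330483235792 centre 541.8304930016956 -243.39867407003945 ends x 492.76755511391855 590.8934308894726
```

View pics/fin.png

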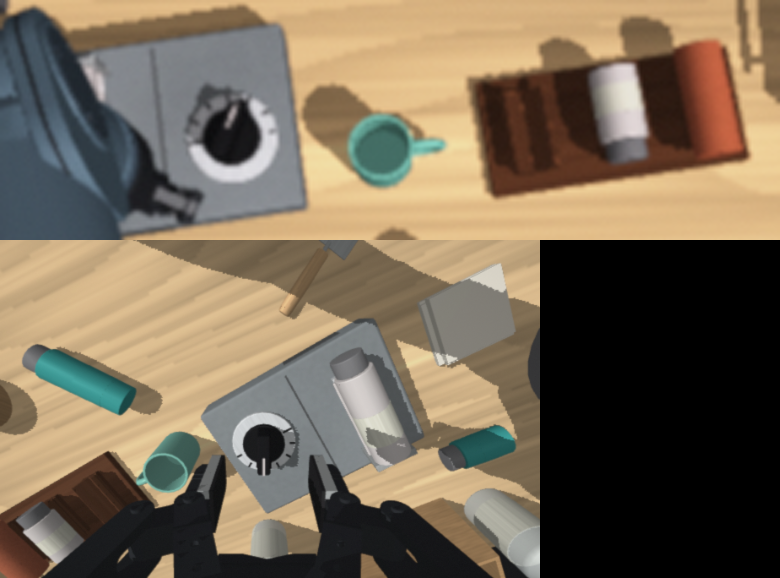

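The selector bar lies at -23.8° against an expected -23.35°, so it is at the fourth speed. The long jar is in the cradle against the stop, the short jar is in the rack's middle place, and the bystanders in view look untouched.

```bash
python3 -c "
from plant import bot
print(bot.sign_off())"
```

```text
the job is handed in; nothing more can be done
None
```

The job is handed in at about 24 s: the short jar lies in the rack's middle place, the long jar is home against the back stop, and the selector stands at the fourth speed.

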